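# Bring the bench power back: strip switch, then the safety adapter's reset

### The arm

A 6-joint arm with a two-finger parallel gripper is mounted at the origin on a cart in front of the work surface, level with it; the furniture and walls round the work are solid. World frame = base frame: x ahead of the robot, y to its left, z up, the work surface at z = 0. Lengths are in m, angles in rad, forces in N, time in s.
With the tool pointing down it reaches from about 0.375 to 0.9 m from the base axis. Payload 3.1 kg.
Tool frame: the origin (TCP) lies midway between the tips of the shut fingers; the grasp point (between the pads) lies bot.pinch_z behind it (bot.pinch_z is the distance from the TCP to the grasp point, in m); z points along the fingers, y is the direction in which the jaws open and shut (so a half turn about z gives the same grasp; the last joint's range is limited). The gripper opens to 85 mm and grips with 20 to 120 N. Pads are 22 mm wide; open, the fingers measure 114 mm over their backs; the gripper's body (76 mm by 85 mm) begins 54 mm behind the grasp point. The pads swing forward as they close: fully open they stand 13 mm farther back than shut.
Start: joints at [-0.178, 0.527, 1.433, -0, 1.181, -0.178], TCP at [0.625, 0, 0.191] pointing down, gripper open.
Joint ranges: [-3.08, 3.08], [-0.75, 2.2], [0.22, 2.44], [-1.43, 4.57], [0, 2.65], [-2.85, 2.85]. Speed limits (rad/s): [2.79, 2.79, 3.14, 3.14, 3.14, 3.14].

### API

Orientations are given as a 3x3 rotation matrix whose columns are the frame's x, y, z axes.
In Python, from rig import bot, vision gives the robot as it stands.
- The arm moves only by the tool move_arm, never from a script. Its arguments are lists of equal length, an entry for each row: "translation": the shift along the tool's x, y, z in m, a list of three; "angular": the turn, a rotation vector about the tool's x, y, z in degrees, a list of three; "grip": the opening, from -1 (shut) to 1 (fully open). A call has 1 to 12 rows; each row is the pose to reach, as a shift and turn from the pose commanded when the call began, along the tool's axes at that moment; what a row does not reach only later rows make up. A row lasts 1/8 s, in which the tool goes at most 62.5 mm and 10.7 degrees, less where a joint would pass 70% of its speed; a pose out of reach is approached as far as the arm can. A call with a gripper value outside its range is refused whole. The fingers move at their own pace and stop on an object; the grip force is fixed at half the most. Time passes only in rows, so rows that repeat a pose let the fingers close. It gives the time, the measured TCP pose, the force and the opening at its end, in the units of the state.
- bot.read_state(): the state, without advancing time (a new reading comes with each control period).
- vision.snapshot(name): name is "scene" or "side" or "wrist"; returns the picture (400x640x3 uint8, red, green, blue); there is no depth.
- vision.calibration(name): a dict with "fx", "fy", "cx", "cy" (pixels), "k1" (the pictures are not rectified: a ray, as slopes to the right and down, at radius r is drawn at 1 + k1 r^2 times it, then the intrinsics apply), "rvec" (rotation vector, rad) and "tvec" (3), from world to camera coordinates, as OpenCV has them; the wrist camera has in their place "hand_eye" (4x4, takes a point from camera to tool coordinates, whose origin is the TCP and whose axes are the flange's). Camera axes: x right, y down, z forward; pixel columns grow to the right and rows downward; lengths in m; the calibration is good to about 2 mm. A picture is of the moment at which its call begins: read the wrist's pose just before it. calibration takes no time and is no camera call.
- bot.sign_off(): hands the job in, once; it reports no verdict.
Trained networks look in the newest picture that a camera, given by its name, has taken for a name from the list of things; names that differ only in an ending like _2 or _b are one class to them, and where a whole thing is asked for, a point or a joint stands for the part that bears it (a point fixed in the world has none). Each returns a list of dicts, best first, with "p" (0 to 1); they miss things now and then, are a little off and sometimes report something else, mostly with a low value. They report only what shows in the picture. A call takes as long as a camera call.
- vision.boxes_of(thing, camera): "uv" ([column, row] in pixels, amid what is visible of it).
- vision.spot_point(thing, camera): "uv" ([column, row] in pixels: a listed point, or the origin of a listed thing).
The state is a dict: "time_s": time; "joint_pos": joint angles; "joint_vel": joint speeds; "tau": joint torques, N m; "tool_pos": TCP position; "orientation": TCP orientation; "contact_force": force on the tool from outside, world axes, zero at the start; "wrist_torque": the same for the moment, N m; "width": finger opening in m.
Only numpy, scipy, OpenCV 4.12 (cv2) and the standard library are available. Lean on these libraries where they do the work, as an engineer would, in place of code of your own. Each camera call takes 0.05 s, during which the arm holds its last target.

### The job

The bench's power strip is off, and the grey residual-current safety adapter plugged into it has dropped out. Switch the strip on by pressing the raised half of its orange rocker fully down with your fingertips, and only then, with the supply on, press the adapter's green reset key fully in for a moment and let it come out again. Press gently, leave the yellow test key alone, do not shove or pick up the strip or disturb the things lying around it, and finish with the hand clear.

Things in the scene. Friction and masses are not known exactly. Their poses are not given: they have to be found in the camera images.
- strip: White power strip lying loose, 55 x 225 x 42 mm (its x, y, z) to its flat upper face; about 0.55 kg with the adapter. Origin: centre of its underside; x across it (away from the robot at yaw 0), y along it towards the adapter, z up. Orange rocker near the -y end, pivot at (0, -62, 39) mm; upper face round it flat at z 42 mm.
- strip_switch (a joint): Orange rocker of the strip: 0 = off (half on the strip's -x side raised, as at the start, within 0.05), 0.349 = on, that half fully down. It turns about the strip's y axis, stays where it is left, no spring, no click. Friction takes 2 to 3 N at its outer end and damping adds to it: about 8 N when pressed at 15 mm/s.
- rocker_pad (a point): On top of the rocker's raised half (10 mm across the strip x 12 mm), 9.6 mm from the pivot towards the strip's -x side, 2 mm from its outer edge; moves with it; 47 mm above the bench when off, 43.5 when on. The top is flat, sloping 10 degrees: a broad fingertip that reaches the pivot jams half-way, so let it overhang outwards, its inner edge 5 to 10 mm from the pivot.
- reset_key (a joint): Travel of the green key: 0 = out, 0.004 m = fully in. Spring return, about 2 N to start and 5 N fully in.
- reset_top (a point): Centre of the top of the green reset key, 16 x 14 mm (across x along the strip), on the adapter's deck at strip (-15, 22) mm, the -x side; its top is 79 mm above the bench (7 mm above the black bezel round it). Moves with the key.
- test_key (a joint): Travel of the yellow test key: 0 = out, 0.004 m = fully in; same spring. Must not be pressed.
- test_top (a point): Centre of the top of the yellow test key, same size and height as the green one, 30 mm from it on the strip's +x side.
- screwdriver_b: Screwdriver with a yellow handle, 207 mm long, 35 mm high, lying in front of the strip (-x side); origin: centre of its underside. Bystander.
- tape_measure: Yellow pocket tape measure, 68 x 72 x 34 mm, behind the rocker end of the strip; origin: centre of its underside. Bystander.
- hemp_reel: Reel of hemp with red flanges, 61 mm across, 56 mm high, standing behind the adapter (+x side); origin: centre of its underside. Bystander.
- flux_tin: Blue round tin, 77 mm across, 39 mm high, standing past the adapter end of the strip; origin: centre of its underside. Bystander.
- adapter: Grey residual-current adapter with a black foot, 66 x 100 mm, fixed in the strip's end socket. Origin: centre of its underside, at strip (0, 56, 42) mm, same axes. Flat deck 28 mm above it; round outlet collar 50 mm wide at (0, 22), rim 42 mm above it; green and yellow keys on a black bezel at the other (-y) end.

How it is judged:
By the outcome, as a careful person would: the job done as asked, in the order asked, and still so for the second after the job is handed in, with the robot touching nothing.
It also fails if it takes over 38 s, if anything falls off the work surface, if the arm or the gripper's body presses on something with over 40 N, if the wrist force passes 120 N, or if a joint passes its speed limit or range.

## Working session

There is one attempt and no reset: what is moved stays moved. The work goes in short steps, Python scripts to look and compute and a tool call to move; the robot and the scene stay as the last step left them, time stands still between calls to the robot, and variables do not carry over. Pictures are saved under pics/ and viewed, and the job is handed in when it is done.

Besides the shell and the picture viewer there is one more tool, called after "Emit:" as a command line: name --argument value ..., lists and objects as JSON in quotes. move_arm: Moves the arm, as the interface text tells. Its arguments: {"type":"object","properties":{"translation":{"type":"array"},"angular":{"type":"array"},"grip":{"type":"array"}},"required":["translation","angular","grip"]}

```bash
ls; mkdir -p pics
cat > h.py <<'E'
import numpy as np, cv2
from rig import bot, vision
def ray(name,uv,st=None):
    c=vision.calibration(name)
    u=np.array([(uv[0]-c['cx'])/c['fx'],(uv[1]-c['cy'])/c['fy']])
    s=u.copy()
    for _ in range(20): s=u/(1+c['k1']*(s@s))
    d=np.array([s[0],s[1],1.])
    if 'hand_eye' in c:
        H=np.array(c['hand_eye']);R=np.array(st['orientation']);t=np.array(st['tool_pos'])
        return R@H[:3,3]+t, R@H[:3,:3]@d
    R=cv2.Rodrigues(np.array(c['rvec'],float))[0];t=np.array(c['tvec'],float).ravel()
    return -R.T@t, R.T@d
def atz(name,uv,z,st=None):
    o,d=ray(name,uv,st); return o+d*(z-o[2])/d[2]
def proj(name,P,st=None):
    c=vision.calibration(name);P=np.array(P,float)
    if 'hand_eye' in c:
        H=np.array(c['hand_eye']);R=np.array(st['orientation']);t=np.array(st['tool_pos'])
        q=H[:3,:3].T@(R.T@(P-t)-H[:3,3])
    else:
        R=cv2.Rodrigues(np.array(c['rvec'],float))[0];q=R@P+np.array(c['tvec'],float).ravel()
    s=q[:2]/q[2]; s=s*(1+c['k1']*(s@s))
    return np.array([c['fx']*s[0]+c['cx'],c['fy']*s[1]+c['cy']])
def tri(rs):
    A=np.zeros((3,3));b=np.zeros(3)
    for o,d in rs:
        d=d/np.linalg.norm(d);M=np.eye(3)-np.outer(d,d);A+=M;b+=M@o
    return np.linalg.solve(A,b)
def save(name,fn):
    im=vision.snapshot(name);cv2.imwrite('pics/'+fn,cv2.cvtColor(im,cv2.COLOR_RGB2BGR));return im
E
python3 - <<'E'
from h import *
st=bot.read_state();print(st['tool_pos'],np.round(st['orientation'],3),st['width'],bot.pinch_z,st['time_s'])
for c in ['scene','side','wrist']:
    st=bot.read_state();save(c,c+'1.png')
    for t,z in [('rocker_pad',.047),('reset_top',.079),('test_top',.079),('strip',0),('adapter',.042)]:
        r=vision.spot_point(t,c)
        for x in r[:2]: print(c,t,np.round(x['uv'],1),round(x['p'],2),np.round(atz(c,x['uv'],z,st),4))
print(bot.read_state()['time_s'])
E
```

```text
pics
[6.24177590e-01 1.71942744e-04 1.90394927e-01] [[ 0.     1.    -0.002]
 [ 1.    -0.     0.   ]
 [ 0.    -0.002 -1.   ]] 0.0853465929000468 0.0187 0.0
scene rocker_pad [325.8 230.2] 0.48 [ 0.5002 -0.048   0.047 ]
scene reset_top [307.1 182.6] 0.47 [0.5078 0.0423 0.079 ]
scene reset_top [305.1 168. ] 0.32 [0.521  0.0803 0.079 ]
scene test_top [322.9 181.8] 0.52 [0.5337 0.0317 0.079 ]
scene strip [318.3 222.9] 0.7 [0.5142 0.0132 0.    ]
scene adapter [311.7 185. ] 0.86 [0.5286 0.0704 0.042 ]
side rocker_pad [305.2 230.3] 0.41 [ 0.4957 -0.0285  0.047 ]
side reset_top [311.4 196.9] 0.42 [0.5097 0.052  0.079 ]
side test_top [325.7 200.4] 0.46 [0.5397 0.0362 0.079 ]
side strip [314.4 236.1] 0.74 [0.5152 0.0187 0.    ]
side adapter [318.7 208.5] 0.82 [0.5257 0.0648 0.042 ]
wrist rocker_pad [202.  207.8] 0.7 [ 0.4989 -0.0408  0.047 ]
wrist test_top [219.9 139.9] 0.51 [0.5358 0.0388 0.079 ]
wrist strip [224.8 147.9] 0.83 [0.5168 0.0183 0.    ]
wrist adapter [216.8  97.9] 0.56 [0.5253 0.0761 0.042 ]
0.9
```

```bash
python3 -c "
import cv2
for n in ['scene','side','wrist']:
    im=cv2.imread(f'pics/{n}1.png')
    if n!='wrist': im=cv2.resize(im[120:300,220:460],(800,600),interpolation=3)
    else: im=cv2.resize(im,(800,500))
    cv2.imwrite(f'pics/{n}1c.png',im)"
```

```text
(no output)
```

View pics/scene1c.png

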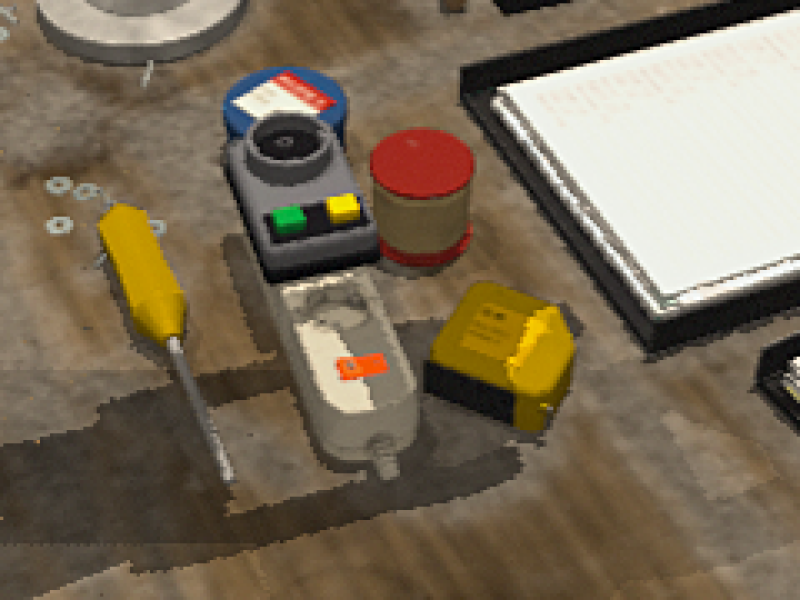

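View pics/side1c.png

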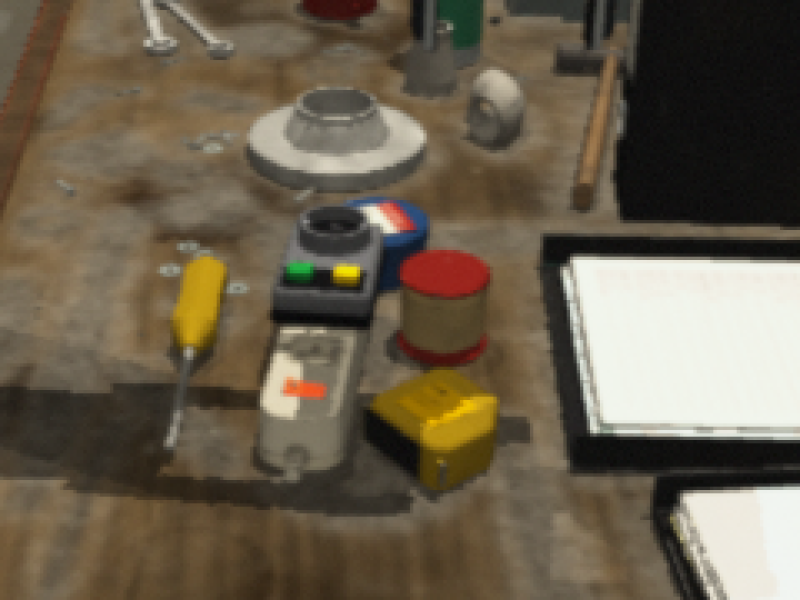

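View pics/wrist1c.png

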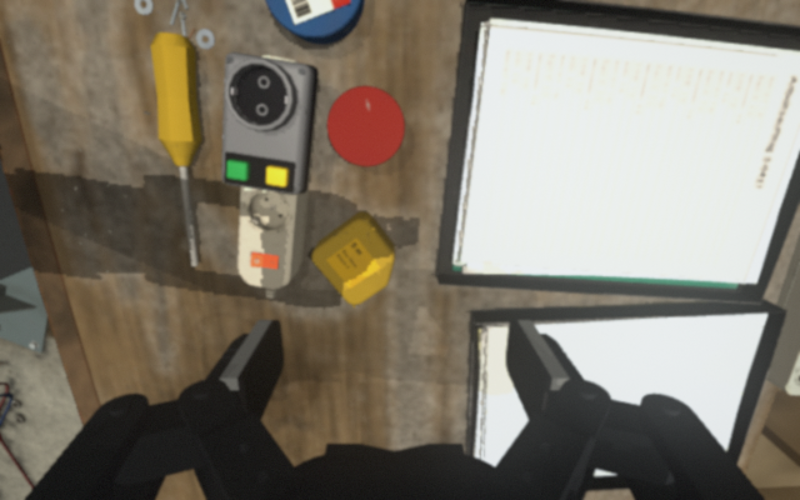

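The wrist view shows the strip lying almost along world y. The green key is at about (190,136), yellow at (222,141) and the rocker at (211,209). The tape measure and reel are on the +x side and the screwdriver is on the -x side. Next I'll fit the strip pose from colour blobs.

```bash
cat > fit.py <<'E'
from h import *
from scipy.optimize import least_squares
def blob(im,kind,near,rad=25):
    h=cv2.cvtColor(im,cv2.COLOR_BGR2HSV).astype(int);H,S,V=h[...,0],h[...,1],h[...,2]
    m={'g':(H>50)&(H<85)&(S>120)&(V>70),'y':(H>20)&(H<33)&(S>150)&(V>120),'o':(H<15)&(S>170)&(V>150)}[kind]
    n,l,s,c=cv2.connectedComponentsWithStats(m.astype(np.uint8))
    b=[i for i in range(1,n) if np.hypot(*(c[i]-near))<rad and s[i,4]>8]
    if not b:return None
    i=max(b,key=lambda i:s[i,4]); return c[i],s[i]
F={'g':(-15,22,78.5),'y':(15,22,78.5),'o':(0,-62,44)}
def fit(obs,z0=0):
    # obs: list (cam, kind, uv, st, w)
    def P(k,p):
        a=np.array(F[k])/1e3;c,s=np.cos(p[2]),np.sin(p[2])
        return [p[0]+c*a[0]-s*a[1],p[1]+s*a[0]+c*a[1],a[2]]
    f=lambda p:np.concatenate([(proj(c,P(k,p),st)-uv) for c,k,uv,st in obs])
    r=least_squares(f,[.515,.015,.2*0],x_scale=[.01,.01,.1],loss='soft_l1');return r.x,f(r.x).reshape(-1,2),P
E
python3 - <<'E'
from fit import *
st=bot.read_state();O={}
near={'scene':{'g':(307,186),'y':(323,182),'o':(328,230)},'side':{'g':(310,201),'y':(324,202),'o':(311,236)},'wrist':{'g':(190,136),'y':(222,141),'o':(211,209)}}
for c in near:
    im=cv2.imread(f'pics/{c}1.png')
    for k in 'gyo':
        b=blob(im,k,near[c][k],12);print(c,k,b)
        if b: O[c,k]=b[0]
for cs in (['wrist'],['scene'],['side'],['wrist','scene','side']):
    p,r,P=fit([(c,k,O[c,k],st) for c,k in O if c in cs]);print(cs,np.round(p,4),np.round(r,1).tolist())
    print([np.round(P(k,p),4).tolist() for k in 'gyo'])
for k in 'gyo': print(k,np.round(tri([ray(c,O[c,k],st) for c in near if (c,k) in O]),4))
E
```

```text
scene g (array([306.23809524, 185.3015873 ]), array([301, 182,  11,   8,  63], dtype=int32))
scene y (array([322.46031746, 181.57142857]), array([318, 178,  10,   8,  63], dtype=int32))
scene o (array([328.14457831, 229.40963855]), array([321, 226,  15,   8,  83], dtype=int32))
side g (array([309.66666667, 200.53333333]), array([306, 199,   8,   5,  30], dtype=int32))
side y (array([323.5483871 , 201.48387097]), array([320, 200,   8,   5,  31], dtype=int32))
side o (array([311.23076923, 236.43589744]), array([306, 234,  11,   5,  39], dtype=int32))
wrist g (array([189.51624549, 135.75812274]), array([181, 128,  18,  17, 277], dtype=int32))
wrist y (array([220.86363636, 140.62237762]), array([212, 132,  19,  18, 286], dtype=int32))
wrist o (array([213.57746479, 208.03521127]), array([202, 203,  20,  12, 142], dtype=int32))
['wrist'] [ 0.519   0.0188 -0.1367] [[-0.2, 0.1], [0.4, -0.5], [-0.2, 0.4]]
[[0.5072, 0.0426, 0.0785], [0.5369, 0.0385, 0.0785], [0.5106, -0.0426, 0.044]]
['scene'] [ 0.5153  0.0142 -0.1613] [[-0.1, -0.5], [-0.0, -0.2], [0.2, 0.6]]
[[0.504, 0.0383, 0.0785], [0.5337, 0.0335, 0.0785], [0.5054, -0.047, 0.044]]
['side'] [ 0.5171  0.0139 -0.1539] [[-0.1, -0.1], [0.1, -0.2], [-0.0, 0.3]]
[[0.5056, 0.038, 0.0785], [0.5353, 0.0334, 0.0785], [0.5076, -0.0473, 0.044]]
['wrist', 'scene', 'side'] [ 0.5181  0.0182 -0.1521] [[0.2, -2.3], [0.3, -2.0], [0.9, -1.6], [0.4, -1.2], [0.5, -1.2], [0.5, -1.0], [-0.8, 0.5], [-0.2, 0.4], [-1.8, 0.8]]
[[0.5066, 0.0423, 0.0785], [0.5362, 0.0377, 0.0785], [0.5087, -0.043, 0.044]]
g [0.5058 0.0421 0.0748]
y [0.5353 0.0374 0.075 ]
o [ 0.5081 -0.0429  0.0407]
```

Emit:
move_arm --translation '[[-0.06,-0.06,0.0],[-0.12,-0.12,0.0],[-0.13,-0.13,0.05],[-0.13,-0.13,0.06],[-0.13,-0.13,0.06],[-0.13,-0.13,0.06],[-0.13,-0.13,0.06]]' --angular '[[0,0,8.7],[0,0,8.7],[0,0,8.7],[0,0,8.7],[0,0,8.7],[0,0,8.7],[0,0,8.7]]' --grip '[-1,-1,-1,-1,-1,-1,-1]'

```text
time_s: 1.78
tool_pos: [0.4965, -0.1298, 0.1324]
orientation: [[0.15, 0.989, 0.002], [0.989, -0.15, -0.001], [-0.001, 0.003, -1.0]]
contact_force: [0.7, -0.3, -0.9]
width: 0.0003
```

Run:
```python
from h import *
import json
st=bot.read_state();im=save('wrist','w2.png')
json.dump({k:np.array(st[k]).tolist() for k in('tool_pos','orientation')},open('st2.json','w'))
print(st['tool_pos'],np.round(st['orientation'],3).tolist(),st['contact_force'],st['width'],st['time_s'])
c=vision.calibration('wrist');print(np.round(c['hand_eye'],3),c['fx'],c['cx'],c['cy'])
print('tcp px',proj('wrist',st['tool_pos'],st))
for P in [(.5181,.0182)]:
  pass
```

```text
[ 0.49649398 -0.12979693  0.13243035] [[0.15, 0.989, 0.002], [0.989, -0.15, -0.001], [-0.001, 0.003, -1.0]] [ 0.66453645 -0.27835044 -0.85934506] 0.0003388457736737435 1.775
[[-0.    -0.95  -0.312  0.08 ]
 [ 1.    -0.    -0.     0.   ]
 [ 0.    -0.312  0.95  -0.182]
 [ 0.     0.     0.     1.   ]] 313.1801630908778 315.2891072860683 196.58910550144026
tcp px [314.81965419 226.48127546]
```

View pics/w2.png

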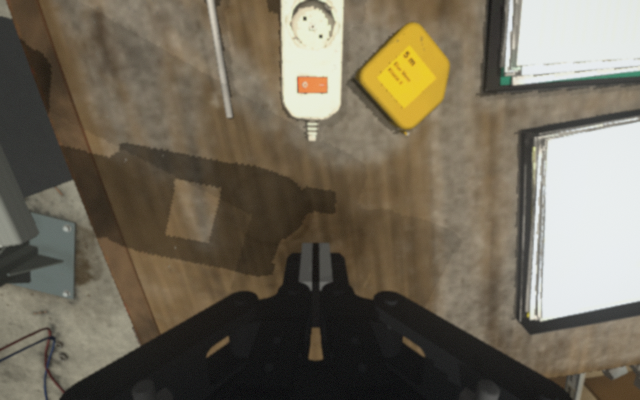

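Run:
```python
from fit import *
import json
st=json.load(open('st2.json'));R=np.array(st['orientation']);t=np.array(st['tool_pos'])
for x in(-.011,0,.011):
  for z in(0,-.0187,-.03,-.04): print(x,z,np.round(proj('wrist',t+R@[x,0,z],st)),end=' ')
  print()
print([np.round(proj('wrist',t+R@[.0,y,0],st)) for y in(-.0145,.0145)])
im=cv2.imread('pics/w2.png')
b=blob(im,'o',(312,85),20);print(b)
m=cv2.resize(im[200:320,240:400],(800,600),interpolation=2);m=np.clip(m.astype(float)*2,0,255).astype(np.uint8);cv2.imwrite('pics/w2t.png',m)
cv2.imwrite('pics/w2r.png',cv2.resize(im[0:140,250:410],(800,700),interpolation=2)[:600])
for z in(.044,): print(atz('wrist',(312.5,85),z,st))
```

```text
-0.011 0 [315. 242.] -0.011 -0.0187 [315. 257.] -0.011 -0.03 [315. 267.] -0.011 -0.04 [315. 277.] 
0 0 [315. 226.] 0 -0.0187 [315. 240.] 0 -0.03 [315. 249.] 0 -0.04 [315. 258.] 
0.011 0 [315. 210.] 0.011 -0.0187 [315. 222.] 0.011 -0.03 [315. 230.] 0.011 -0.04 [315. 239.] 
[array([292., 226.]), array([338., 226.])]
(array([300.27586207,  83.5862069 ]), array([298,  78,   7,  13,  29], dtype=int32))
[ 0.50776023 -0.04397155  0.044     ]
```

View pics/w2t.png

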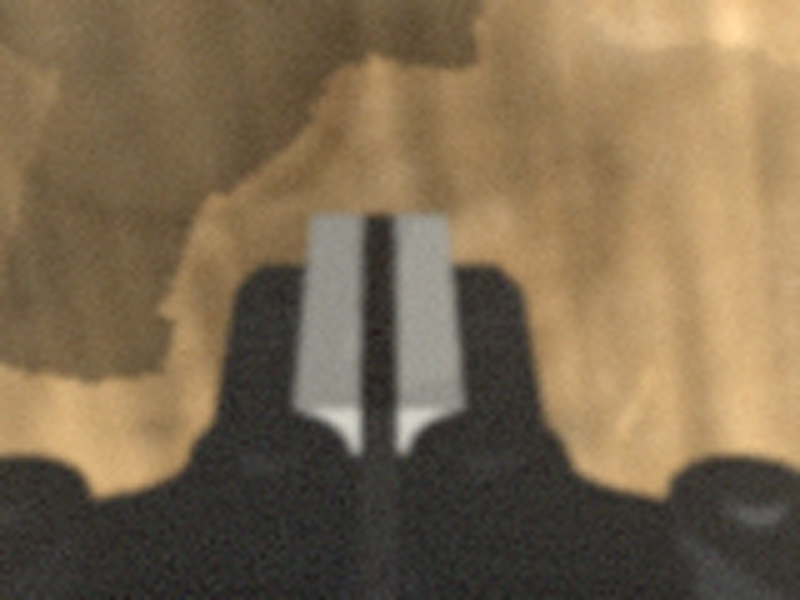

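View pics/w2r.png

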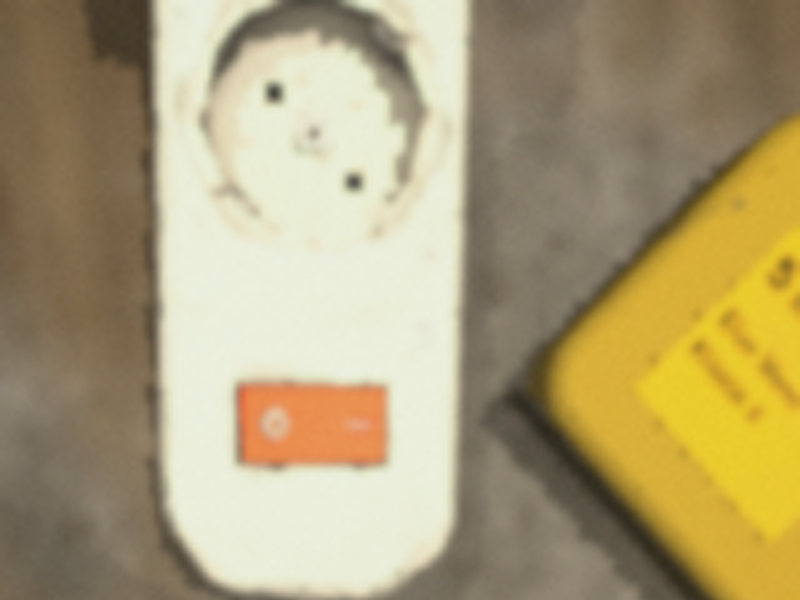

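Run:
```python
from h import *
st=bot.read_state();R=np.array(st['orientation']);t=np.array(st['tool_pos'])
for n in('scene','side'):
    im=save(n,n+'2.png');im=cv2.imread(f'pics/{n}2.png')
    p=proj(n,t);print(n,p,[np.round(proj(n,t+R@np.array(v)),1).tolist() for v in((.011,0,0),(-.011,0,0),(0,.01,0),(0,-.01,0),(0,0,-.04))])
    x,y=int(p[0]),int(p[1]);x0,y0=x-50,y-50
    m=cv2.resize(im[y0:y0+75,x0:x0+100],(800,600),interpolation=2)
    for v in((.011,0,0),(-.011,0,0),(0,0,0)):
        q=(proj(n,t+R@np.array(v))-[x0,y0]+.5)*8;cv2.circle(m,tuple(int(a) for a in q),3,(0,0,255),-1)
    m=np.clip(m.astype(float)*1.5,0,255).astype(np.uint8)
    cv2.imwrite(f'pics/{n}2c.png',m)
```

```text
scene [347.65636841 228.63872861] [[345.2, 223.4], [350.2, 234.0], [354.2, 227.1], [341.1, 230.2], [348.2, 209.1]]
side [305.09868684 221.80630797] [[306.0, 218.5], [304.2, 225.2], [310.8, 222.2], [299.4, 221.4], [304.7, 202.0]]
```

View pics/scene2c.png

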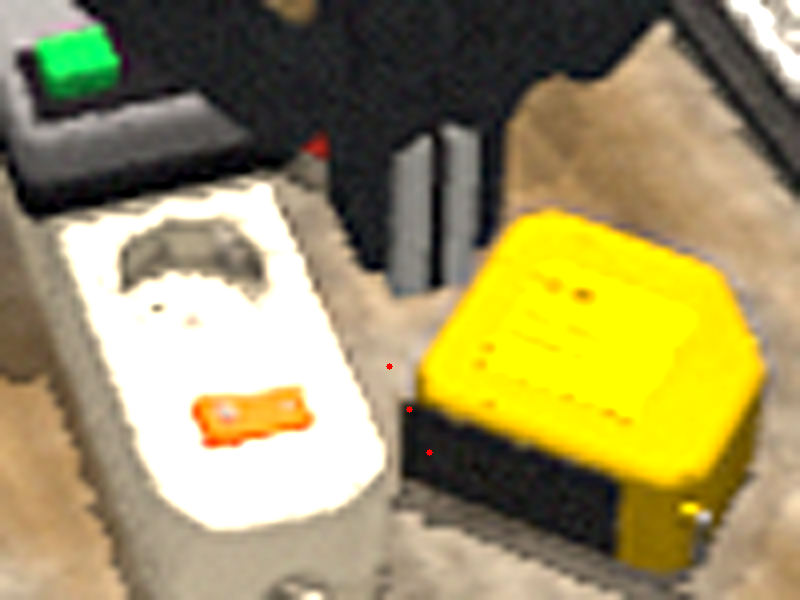

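View pics/side2c.png

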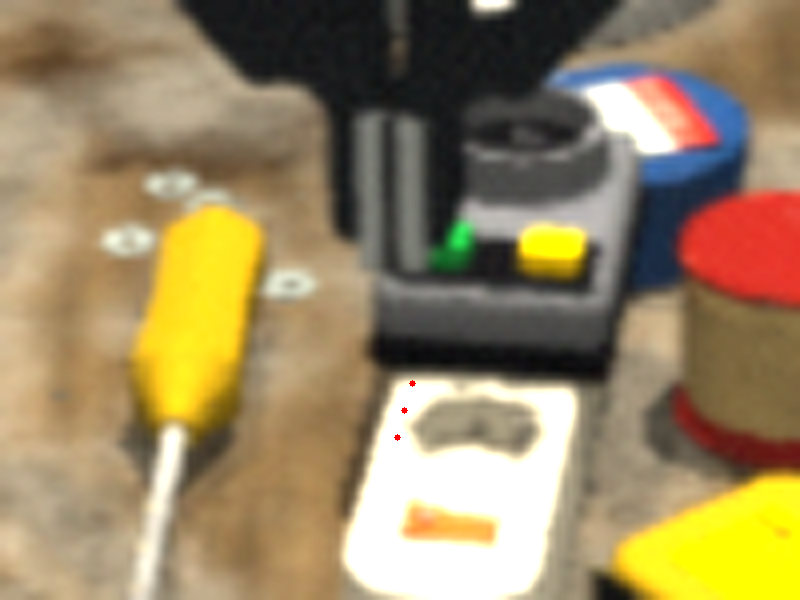

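Run:
```python
from h import *
st=bot.read_state();R=np.array(st['orientation']);t=np.array(st['tool_pos'])
s=np.array((432,290))/8-.5+[297,178];d=np.array((393,270))/8-.5+[255,171];w=(315.5,243)
for c in(('scene','side'),('scene','side','wrist')):
    P=tri([ray(n,{'scene':s,'side':d,'wrist':w}[n],st) for n in c]);print(c,P,R.T@(P-t))
    for n in c: print(n,proj(n,P,st)-{'scene':s,'side':d,'wrist':w}[n])
for n in('scene','side'):
    c=vision.calibration(n);Q=cv2.Rodrigues(np.array(c['rvec']))[0];print(n,-Q.T@np.array(c['tvec']).ravel())
```

```text
('scene', 'side') [ 0.49421714 -0.14019218  0.17391405] [-1.06689483e-02  8.09294953e-05 -4.18752920e-02]
scene [ 0.06526893 -0.14374195]
side [-0.0833042   0.09825872]
('scene', 'side', 'wrist') [ 0.49685095 -0.12761456  0.16377719] [ 0.00216606  0.00078137 -0.0317431 ]
scene [-2.70485721 -1.42608508]
side [1.54158187 1.44822425]
wrist [0.68488299 3.74495543]
scene [ 0.26516514 -0.54138987  0.6454591 ]
side [ 0.50004861 -0.8076206   0.56700974]
```

Both the scene and side views put the rendered silver fingertips about 40 mm above the reported TCP. I'll approach slowly, watching force and pictures, rather than trust either one. I'm turning the tool so its 22 mm pad width lies across the strip, then hovering beside the rocker.

Emit:
move_arm --translation '[[0.02,-0.005,0],[0.04,-0.01,0],[0.06,-0.015,0],[0.075,-0.02,0],[0.085,-0.02,0],[0.085,-0.02,0],[0.085,-0.02,0],[0.085,-0.02,0],[0.085,-0.02,0.03],[0.085,-0.02,0.05],[0.085,-0.02,0.05],[0.085,-0.02,0.05]]' --angular '[[0,0,10],[0,0,20],[0,0,30],[0,0,40],[0,0,50],[0,0,60],[0,0,70],[0,0,80],[0,0,90],[0,0,90],[0,0,90],[0,0,90]]' --grip '[-1,-1,-1,-1,-1,-1,-1,-1,-1,-1,-1,-1]'

```text
time_s: 3.42
tool_pos: [0.4888, -0.0429, 0.0821]
orientation: [[0.989, -0.151, 0.001], [-0.151, -0.989, -0.0], [0.001, 0.0, -1.0]]
contact_force: [0.3, 0.3, 0.3]
width: 0.0001
```

```bash
cat > look.py <<'E'
import sys
from h import *
tag=sys.argv[1]
st=bot.read_state();R=np.array(st['orientation']);t=np.array(st['tool_pos'])
print(np.round(t,4),np.round(R,3).tolist(),np.round(st['contact_force'],2),st['time_s'])
ims=[]
for n in sys.argv[2:]:
    save(n,f'{n}{tag}.png');im=cv2.imread(f'pics/{n}{tag}.png')
    p=proj(n,t,st);w,h=(100,75) if n!='wrist' else (240,180)
    x0=int(np.clip(p[0]-w/2,0,640-w));y0=int(np.clip(p[1]-h/2-8,0,400-h))
    s=800/w
    m=cv2.resize(im[y0:y0+h,x0:x0+w],(800,600),interpolation=2)
    for z in(0,-.042):
        q=(proj(n,t+R@[0,0,z],st)-[x0,y0]+.5)*s;cv2.circle(m,tuple(int(a) for a in q),3,(255,0,255),-1)
    print(n,x0,y0,s,p);cv2.imwrite(f'pics/{n}{tag}c.png',m)
E
python3 look.py 3 wrist scene side
```

```text
[ 0.4888 -0.0429  0.0821] [[0.989, -0.151, 0.001], [-0.151, -0.989, -0.0], [0.001, 0.0, -1.0]] [0.33 0.34 0.27] 3.425
wrist 194 129 3.3333333333333335 [314.31731663 227.8502546 ]
scene 267 170 8.0 [317.95770286 215.89666782]
side 251 174 8.0 [301.4719932 219.5540725]
```

View pics/wrist3c.png

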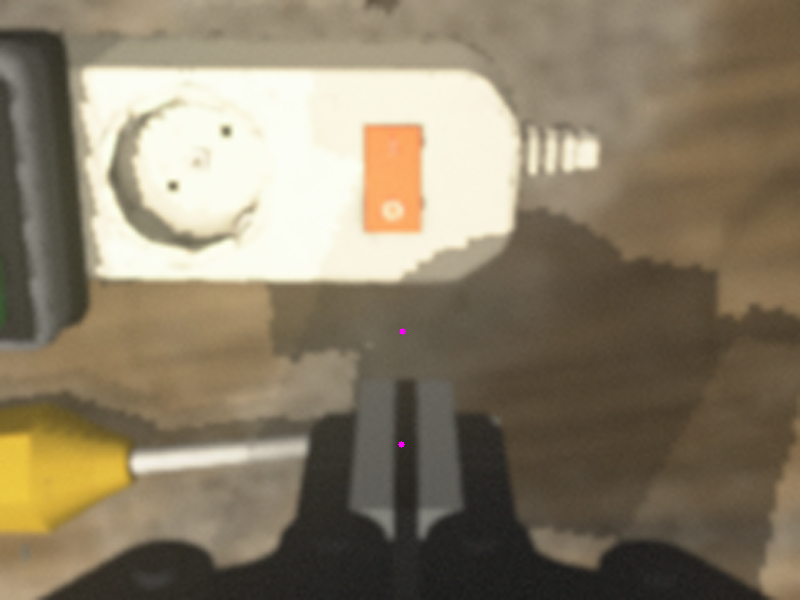

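View pics/scene3c.png

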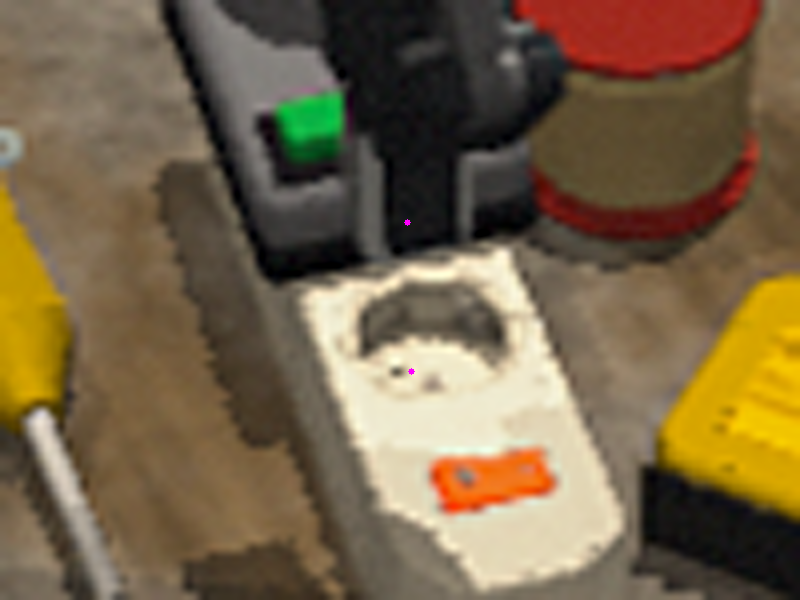

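View pics/side3c.png

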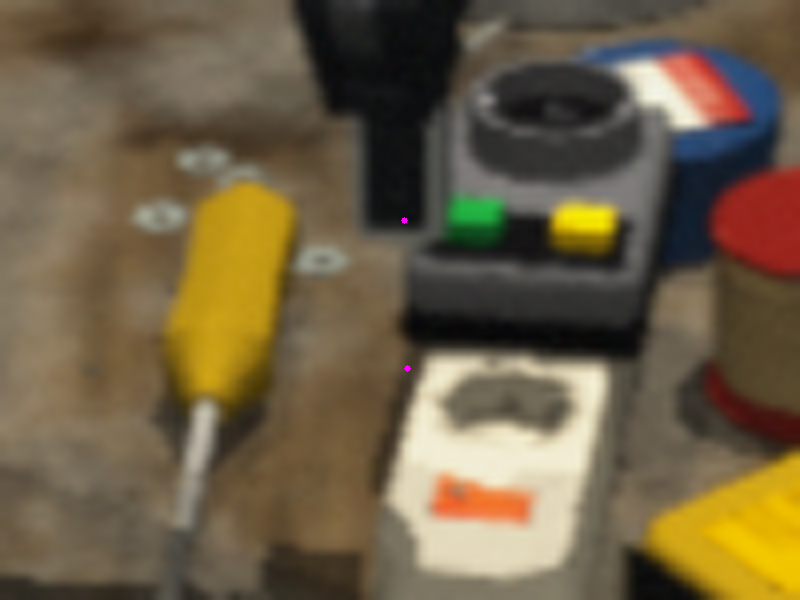

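The pictures show the tips outside the rocker's -x end, with the rocker still off. I'll descend gently to TCP z ≈ 0.045 to see which height is real.

Emit:
move_arm --translation '[[0,0,0.015],[0,0,0.026],[0,0,0.031],[0,0,0.033],[0,0,0.034],[0,0,0.035],[0,0,0.036],[0,0,0.0365]]' --angular '[[0,0,0],[0,0,0],[0,0,0],[0,0,0],[0,0,0],[0,0,0],[0,0,0],[0,0,0]]' --grip '[-1,-1,-1,-1,-1,-1,-1,-1]'

```text
time_s: 4.58
tool_pos: [0.4881, -0.0429, 0.0449]
orientation: [[0.988, -0.151, 0.0], [-0.151, -0.988, -0.0], [0.0, 0.0, -1.0]]
contact_force: [0.3, 0.0, 0.1]
width: 0.0001
```

```bash
python3 look.py 4 wrist side
```

```text
[ 0.4881 -0.0429  0.0449] [[0.988, -0.151, 0.0], [-0.151, -0.988, -0.0], [0.0, 0.0, -1.0]] [0.27 0.02 0.07] 4.575
wrist 194 129 3.3333333333333335 [314.31720603 227.85204345]
side 251 189 8.0 [301.45329498 235.19614194]
```

View pics/wrist4c.png

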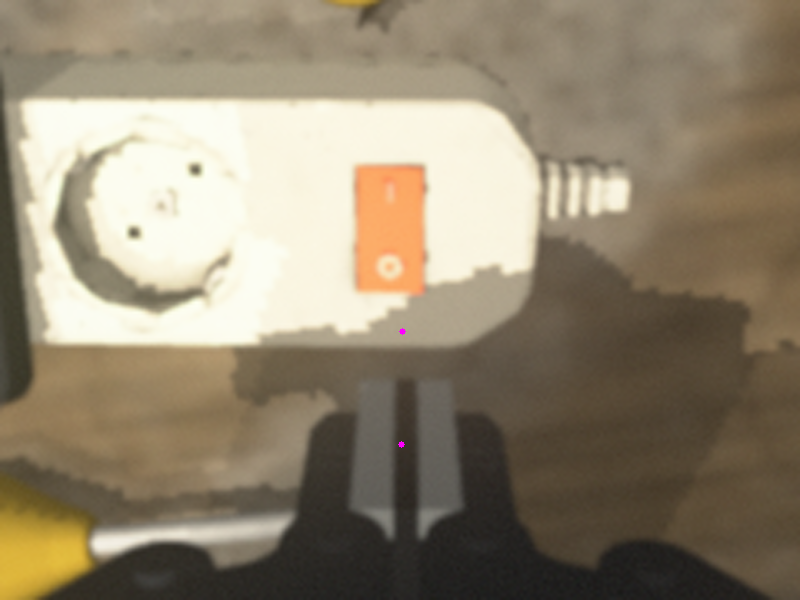

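View pics/side4c.png

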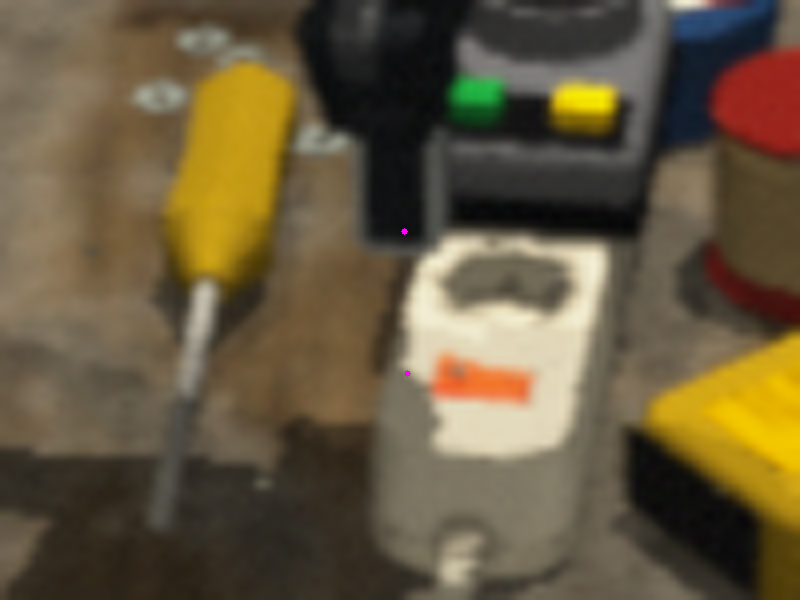

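No contact at TCP z 0.045, and the views agree that the real tips sit about 40 mm behind the reported TCP. I'll go down to a tip height of about 0.057 and look again.

Emit:
move_arm --translation '[[0,0,0.01],[0,0,0.02],[0,0,0.026],[0,0,0.028],[0,0,0.028],[0,0,0.028]]' --angular '[[0,0,0],[0,0,0],[0,0,0],[0,0,0],[0,0,0],[0,0,0]]' --grip '[-1,-1,-1,-1,-1,-1]'

```text
time_s: 5.42
tool_pos: [0.4883, -0.043, 0.0171]
orientation: [[0.988, -0.151, 0.0], [-0.151, -0.988, -0.0], [0.0, 0.0, -1.0]]
contact_force: [0.1, 0.6, 0.2]
width: 0.0001
```

```bash
python3 look.py 5 wrist side scene
```

```text
[ 0.4883 -0.043   0.0171] [[0.988, -0.151, 0.0], [-0.151, -0.988, -0.0], [0.0, 0.0, -1.0]] [0.11 0.56 0.2 ] 5.425
wrist 194 129 3.3333333333333335 [314.31728259 227.85160755]
side 251 201 8.0 [301.7807799  246.54372887]
scene 268 196 8.0 [318.4479171  242.27579231]
```

View pics/wrist5c.png

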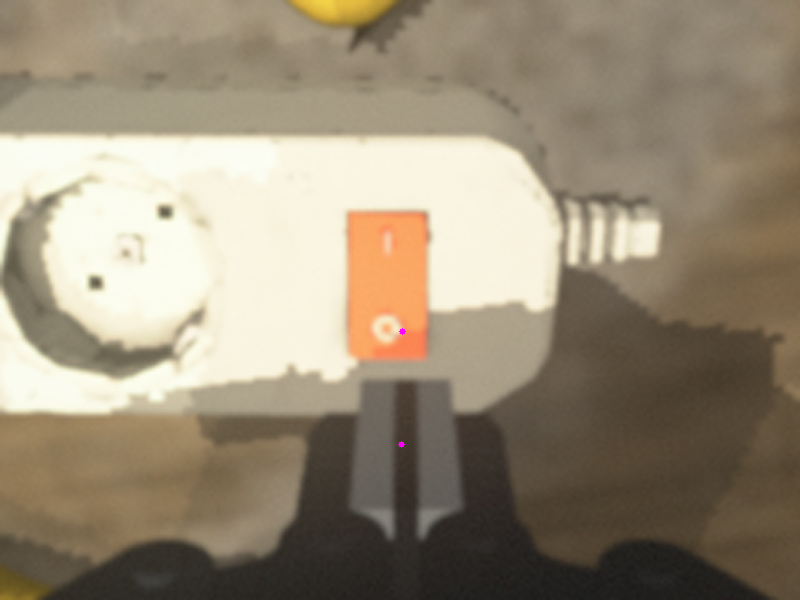

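View pics/side5c.png

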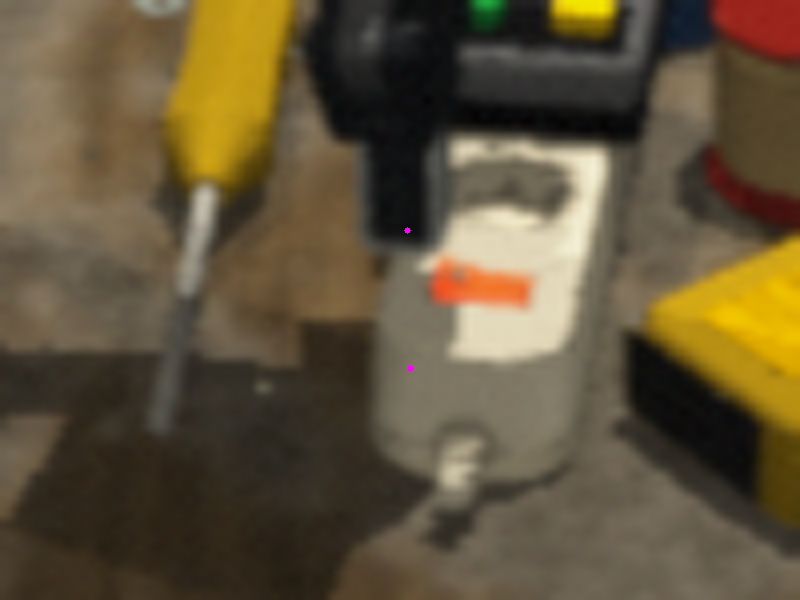

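View pics/scene5c.png

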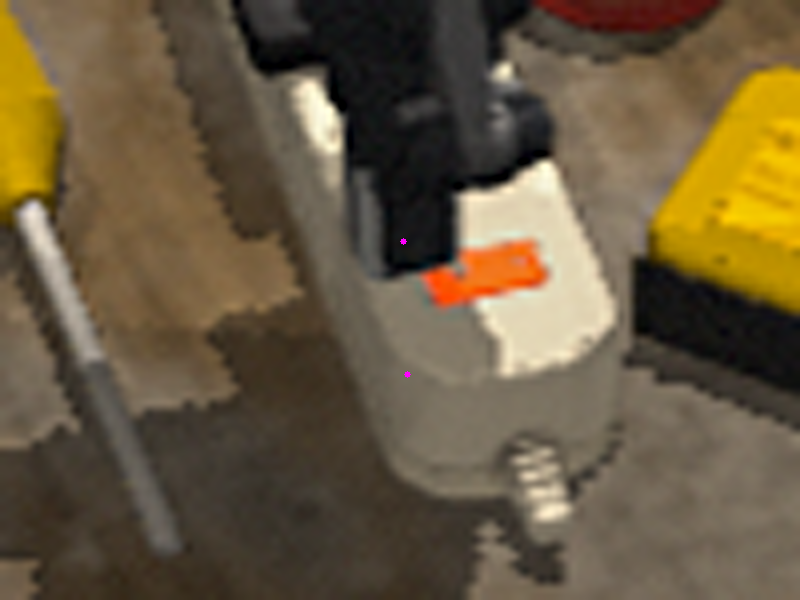

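Emit:
move_arm --translation '[[0.0025,-0.002,0.003],[0.0025,-0.002,0.005],[0.0025,-0.002,0.006],[0.0025,-0.002,0.007],[0.0025,-0.002,0.008],[0.0025,-0.002,0.008]]' --angular '[[0,0,0],[0,0,0],[0,0,0],[0,0,0],[0,0,0],[0,0,0]]' --grip '[-1,-1,-1,-1,-1,-1]'

```text
time_s: 6.32
tool_pos: [0.4908, -0.0413, 0.0088]
orientation: [[0.988, -0.151, -0.0], [-0.151, -0.988, 0.0], [-0.0, -0.0, -1.0]]
contact_force: [0.0, 0.3, -0.8]
width: 0.0
```

```bash
python3 look.py 6 wrist
```

```text
[ 0.4908 -0.0413  0.0088] [[0.988, -0.151, -0.0], [-0.151, -0.988, 0.0], [-0.0, -0.0, -1.0]] [ 0.    0.32 -0.75] 6.325
wrist 194 129 3.3333333333333335 [314.31721103 227.85216333]
```

View pics/wrist6c.png

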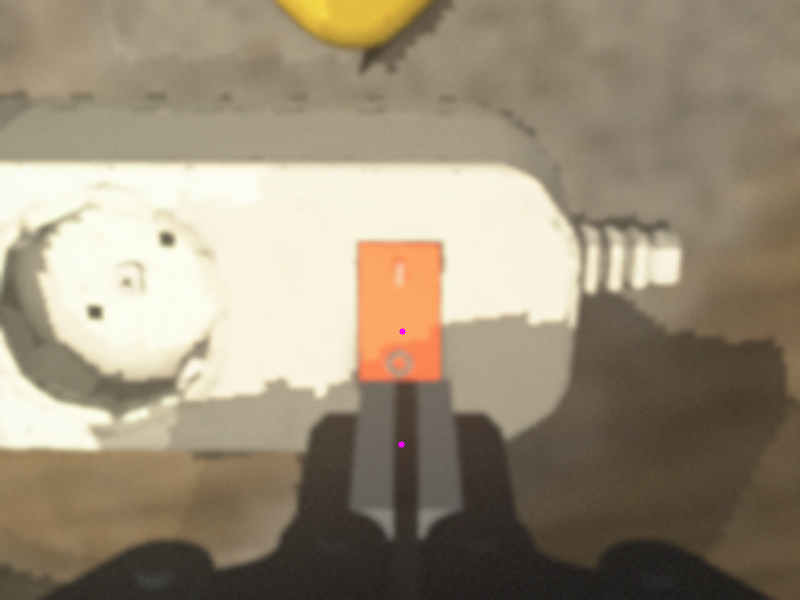

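The rocker is lined up with the finger, its outer end about 2 mm under the tip edge and growing as I descend. Continuing gently.

Emit:
move_arm --translation '[[0,0,0.001],[0,0,0.002],[0,0,0.003],[0,0,0.0035]]' --angular '[[0,0,0],[0,0,0],[0,0,0],[0,0,0]]' --grip '[-1,-1,-1,-1]'

```text
time_s: 6.88
tool_pos: [0.4902, -0.0412, 0.0055]
orientation: [[0.989, -0.151, -0.001], [-0.151, -0.989, 0.0], [-0.001, -0.0, -1.0]]
contact_force: [-2.6, 0.2, 3.2]
width: -0.0001
```

Emit:
move_arm --translation '[[0,0,0.0007],[0,0,0.0014],[0,0,0.002]]' --angular '[[0,0,0],[0,0,0],[0,0,0]]' --grip '[-1,-1,-1]'

```text
time_s: 7.25
tool_pos: [0.4898, -0.041, 0.0033]
orientation: [[0.989, -0.151, -0.002], [-0.151, -0.989, 0.001], [-0.002, -0.0, -1.0]]
contact_force: [-2.8, -0.7, 4.9]
width: 0.0001
```

```bash
python3 look.py 7 wrist
```

```text
[ 0.4898 -0.041   0.0033] [[0.989, -0.151, -0.002], [-0.151, -0.989, 0.001], [-0.002, -0.0, -1.0]] [-2.8  -0.73  4.86] 7.25
wrist 194 129 3.3333333333333335 [314.31690279 227.85366334]
```

View pics/wrist7c.png

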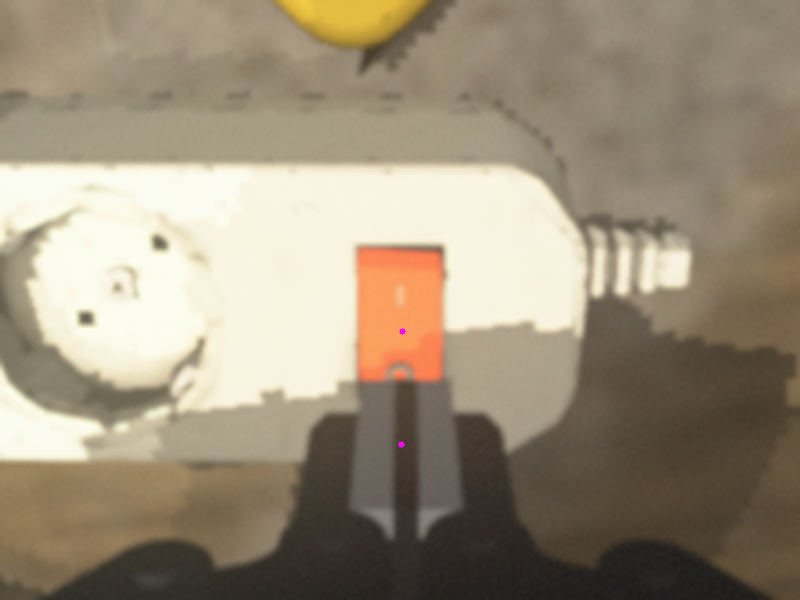

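The rocker is turning: its far edge at rows 247–265 has risen. Continuing to the stop.

Emit:
move_arm --translation '[[0,0,0.0005],[0,0,0.001]]' --angular '[[0,0,0],[0,0,0]]' --grip '[-1,-1]'

```text
time_s: 7.55
tool_pos: [0.4898, -0.041, 0.003]
orientation: [[0.989, -0.151, -0.002], [-0.151, -0.989, 0.0], [-0.002, -0.0, -1.0]]
contact_force: [-5.3, -0.3, 14.1]
width: 0.0002
```

Force rose sharply to 14 N with no more travel, so this looks like the stop. Back off and check.

Emit:
move_arm --translation '[[0,0,-0.004],[0,0,-0.012],[-0.02,0,-0.03],[-0.03,0,-0.03],[-0.03,0,-0.03]]' --angular '[[0,0,0],[0,0,0],[0,0,0],[0,0,0],[0,0,0]]' --grip '[-1,-1,-1,-1,-1]'

```text
time_s: 8.18
tool_pos: [0.4608, -0.0367, 0.0323]
orientation: [[0.988, -0.151, -0.0], [-0.151, -0.988, 0.0], [-0.0, -0.0, -1.0]]
contact_force: [-0.6, 0.5, -0.4]
width: -0.0001
```

```bash
python3 look.py 8 wrist side
```

```text
[ 0.4608 -0.0367  0.0323] [[0.988, -0.151, -0.0], [-0.151, -0.988, 0.0], [-0.0, -0.0, -1.0]] [-0.57  0.47 -0.44] 8.175
wrist 194 129 3.3333333333333335 [314.31735334 227.85163076]
side 238 193 8.0 [288.13623156 238.80393792]
```

View pics/wrist8c.png

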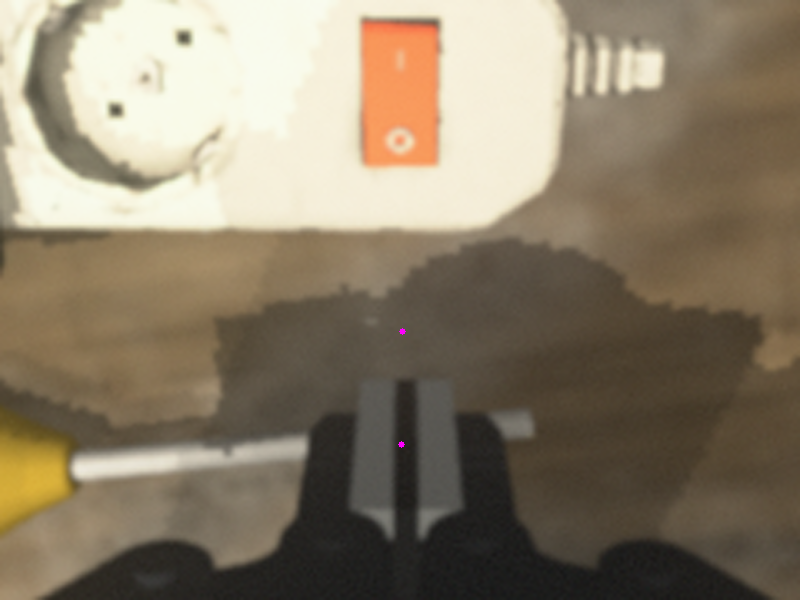

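View pics/side8c.png

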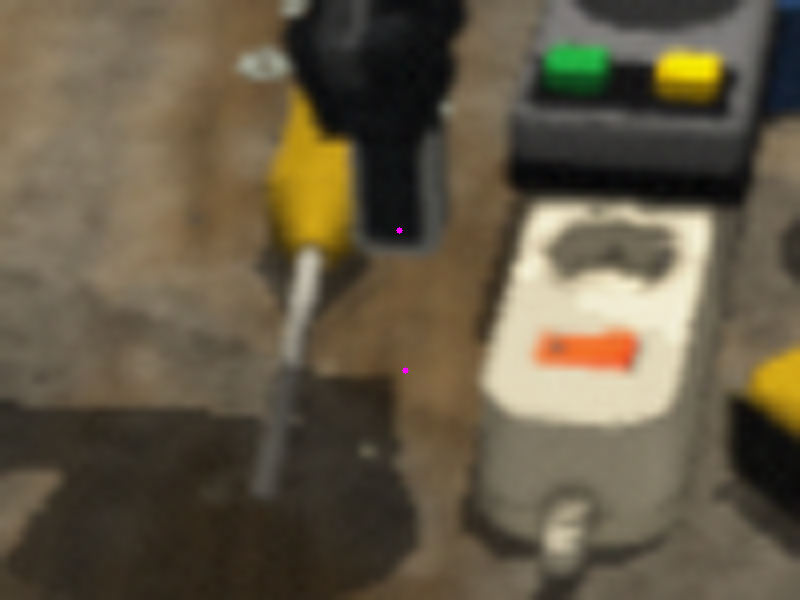

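The rocker has tipped over: the "O" side is down and the far end is up. To rule out a half-way jam, I'll press once more slightly further out.

Emit:
move_arm --translation '[[0.02,0,0.01],[0.0288,0,0.02],[0.0288,0,0.025],[0.0288,0,0.027],[0.0288,0,0.028],[0.0288,0,0.029],[0.0288,0,0.0295]]' --angular '[[0,0,0],[0,0,0],[0,0,0],[0,0,0],[0,0,0],[0,0,0],[0,0,0]]' --grip '[-1,-1,-1,-1,-1,-1,-1]'

```text
time_s: 9.15
tool_pos: [0.4895, -0.0411, 0.0032]
orientation: [[0.989, -0.151, -0.0], [-0.151, -0.989, -0.0], [-0.0, 0.0, -1.0]]
contact_force: [-1.7, 1.0, 4.9]
width: -0.0002
```

Emit:
move_arm --translation '[[0,0,0.0007],[0,0,0.0012],[0,0,0.0012]]' --angular '[[0,0,0],[0,0,0],[0,0,0]]' --grip '[-1,-1,-1]'

```text
time_s: 9.52
tool_pos: [0.4895, -0.0411, 0.003]
orientation: [[0.989, -0.151, 0.0], [-0.151, -0.989, -0.0], [0.001, 0.0, -1.0]]
contact_force: [-2.2, 0.3, 11.2]
width: -0.0001
```

```bash
python3 look.py 9 wrist scene
```

```text
[ 0.4895 -0.0411  0.003 ] [[0.989, -0.151, 0.0], [-0.151, -0.989, -0.0], [0.001, 0.0, -1.0]] [-2.17  0.32 11.18] 9.525
wrist 194 129 3.3333333333333335 [314.31727756 227.85152281]
scene 268 201 8.0 [318.7915925  246.61276347]
```

View pics/wrist9c.png

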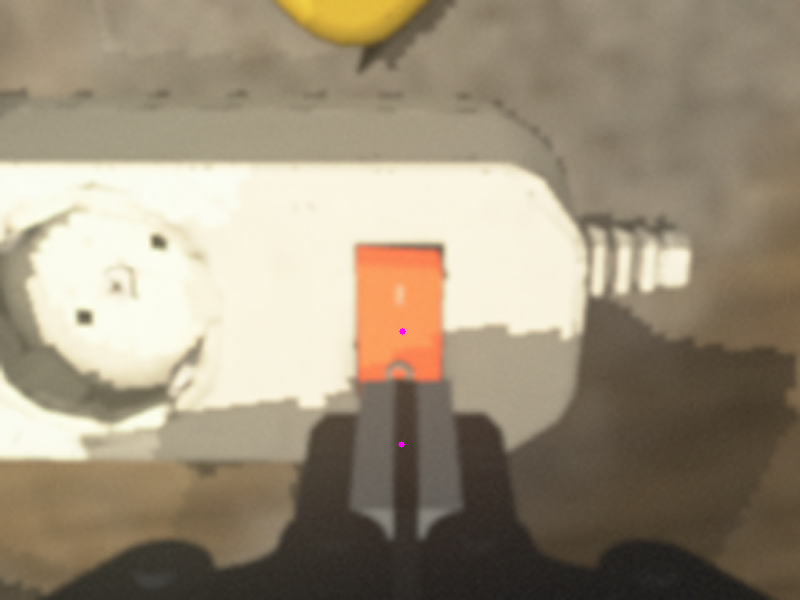

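View pics/scene9c.png

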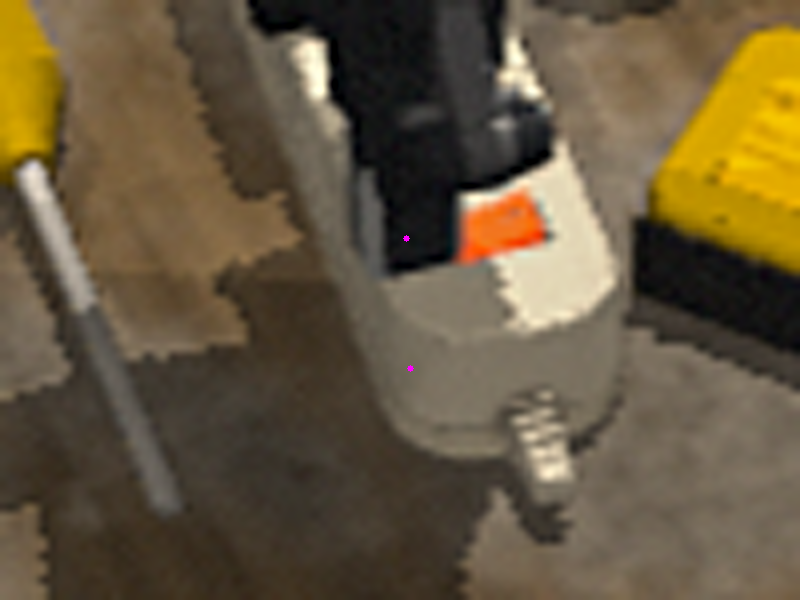

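It stopped at the same height with 11 N, and the tip's inner edge is about 8 mm from the pivot, so the rocker is fully on. Lifting and moving over the green key.

Emit:
move_arm --translation '[[0,0,-0.01],[0,0,-0.05],[0,0,-0.075],[0.004,-0.03,-0.075],[0.004,-0.07,-0.075],[0.004,-0.084,-0.075],[0.004,-0.084,-0.06],[0.004,-0.084,-0.053],[0.004,-0.084,-0.053]]' --angular '[[0,0,0],[0,0,0],[0,0,0],[0,0,0],[0,0,0],[0,0,0],[0,0,0],[0,0,0],[0,0,0]]' --grip '[-1,-1,-1,-1,-1,-1,-1,-1,-1]'

```text
time_s: 10.75
tool_pos: [0.5053, 0.0404, 0.0535]
orientation: [[0.988, -0.153, -0.003], [-0.153, -0.988, 0.0], [-0.003, 0.0, -1.0]]
contact_force: [-0.1, -1.0, 0.3]
width: 0.0001
```

```bash
python3 look.py 10 wrist side scene
```

```text
[0.5053 0.0404 0.0535] [[0.988, -0.153, -0.003], [-0.153, -0.988, 0.0], [-0.003, 0.0, -1.0]] [-0.13 -1.03  0.32] 10.75
wrist 194 129 3.3333333333333335 [314.31815856 227.85484509]
side 259 164 8.0 [309.55085291 209.89710745]
scene 256 148 8.0 [306.77278567 194.17583626]
```

View pics/wrist10c.png

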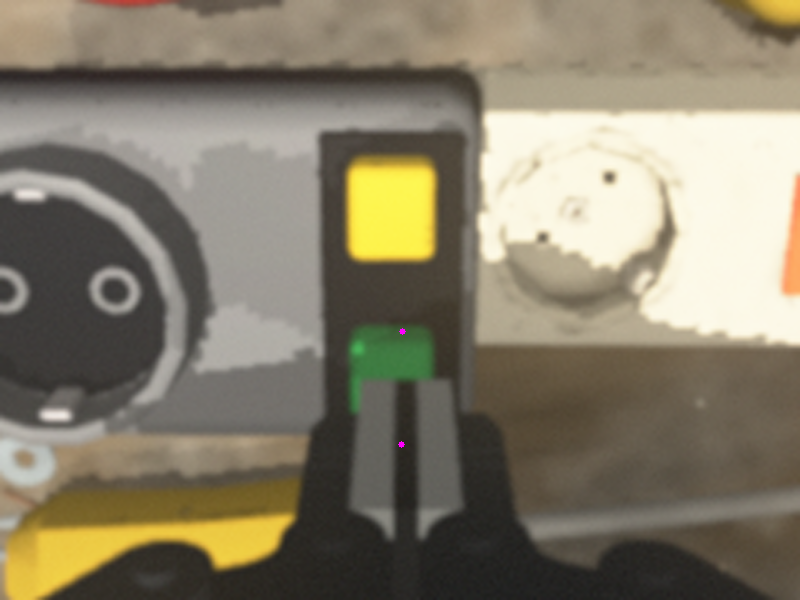

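View pics/side10c.png

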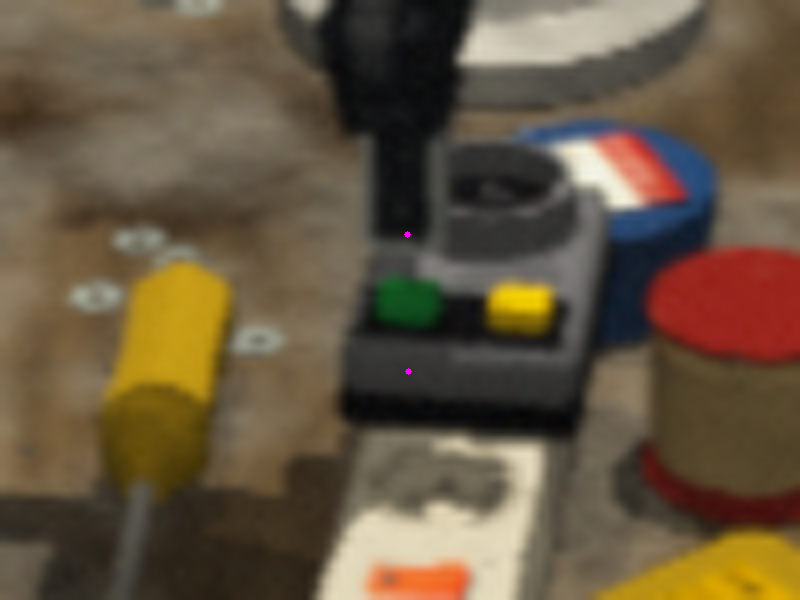

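View pics/scene10c.png

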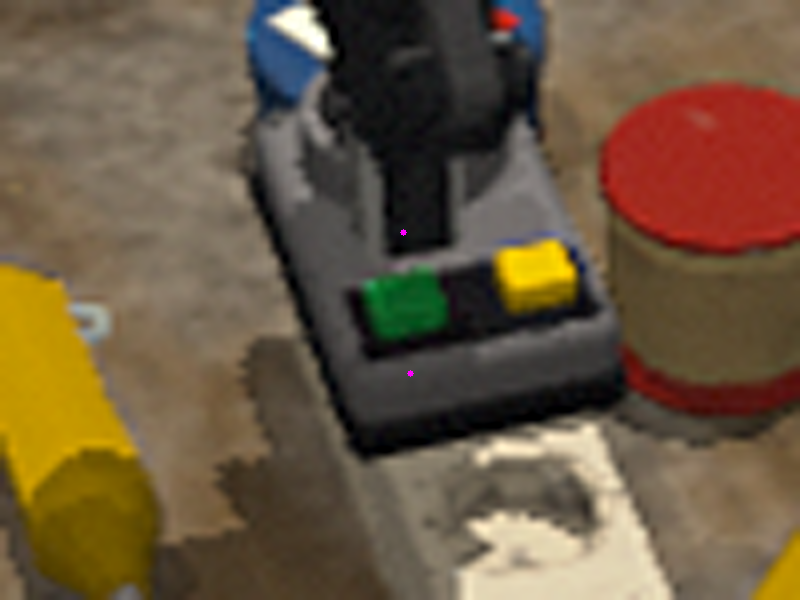

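The finger is over the green key at (392,365) with the yellow key well clear. I'll shift +3 mm and -2 mm and descend.

Emit:
move_arm --translation '[[0.003,-0.002,0.005],[0.003,-0.002,0.01],[0.003,-0.002,0.0125],[0.003,-0.002,0.0135],[0.003,-0.002,0.0145],[0.003,-0.002,0.0155],[0.003,-0.002,0.0165]]' --angular '[[0,0,0],[0,0,0],[0,0,0],[0,0,0],[0,0,0],[0,0,0],[0,0,0]]' --grip '[-1,-1,-1,-1,-1,-1,-1]'

```text
time_s: 11.78
tool_pos: [0.5096, 0.0428, 0.0383]
orientation: [[0.988, -0.151, 0.0], [-0.151, -0.988, -0.0], [0.0, -0.0, -1.0]]
contact_force: [-0.8, 0.1, 1.3]
width: -0.0001
```

```bash
python3 look.py 11 wrist
```

```text
[0.5096 0.0428 0.0383] [[0.988, -0.151, 0.0], [-0.151, -0.988, -0.0], [0.0, -0.0, -1.0]] [-0.83  0.15  1.31] 11.775
wrist 194 129 3.3333333333333335 [314.31717532 227.85192304]
```

View pics/wrist11c.png

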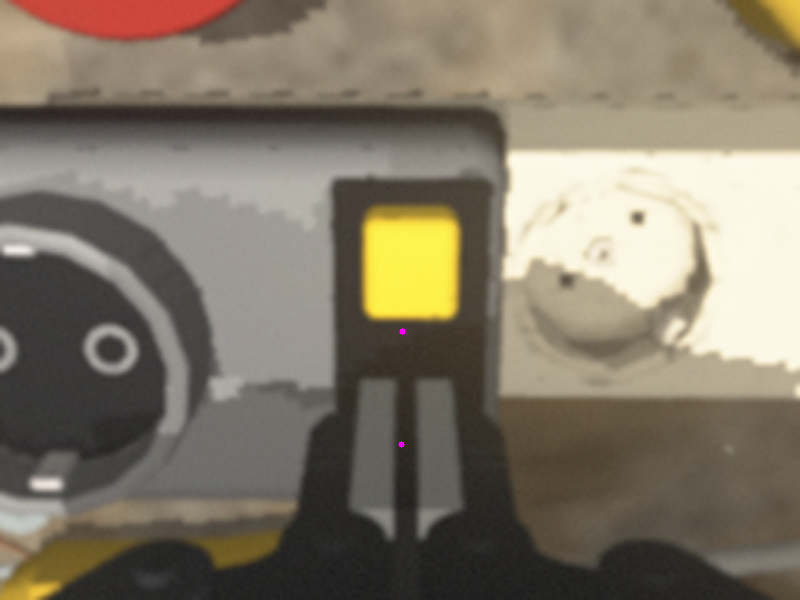

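Contact came at 0.0383 as predicted, about 9 mm clear of the yellow key. Pressing fully.

Emit:
move_arm --translation '[[0,0,0.001],[0,0,0.002],[0,0,0.003],[0,0,0.0038],[0,0,0.0044]]' --angular '[[0,0,0],[0,0,0],[0,0,0],[0,0,0],[0,0,0]]' --grip '[-1,-1,-1,-1,-1]'

```text
time_s: 12.45
tool_pos: [0.5097, 0.0428, 0.0345]
orientation: [[0.989, -0.151, 0.0], [-0.151, -0.989, -0.0], [0.0, 0.0, -1.0]]
contact_force: [-1.9, 0.3, 13.4]
width: 0.0003
```

It bottomed at 13 N (the spring alone gives 5 N), 3.8 mm below contact. Releasing and retreating.

Emit:
move_arm --translation '[[0,0,0],[0,0,-0.004],[0,0,-0.015],[0,0,-0.05],[0,0,-0.1],[-0.04,0,-0.14],[-0.08,0,-0.14],[-0.08,0.05,-0.14],[-0.08,0.05,-0.14]]' --angular '[[0,0,0],[0,0,0],[0,0,0],[0,0,0],[0,0,0],[0,0,0],[0,0,0],[0,0,0],[0,0,0]]' --grip '[-1,-1,-1,-1,-1,-1,-1,-1,-1]'

```text
time_s: 13.58
tool_pos: [0.4227, 0.0036, 0.1744]
orientation: [[0.988, -0.155, 0.001], [-0.155, -0.988, -0.001], [0.001, 0.001, -1.0]]
contact_force: [-0.8, 0.6, -0.6]
width: -0.0002
```

Run:
```python
from fit import *
st=bot.read_state();print(st['tool_pos'],st['contact_force'],st['time_s'])
save('wrist','wristF.png');save('scene','sceneF.png')
cv2.imwrite('pics/sceneFc.png',cv2.resize(cv2.imread('pics/sceneF.png')[140:275,240:420],(800,600),interpolation=2))
im=cv2.imread('pics/sceneF.png');im0=cv2.imread('pics/scene1.png')
for k,n in (('g',(307,186)),('y',(323,182)),('o',(328,230))): print(k,blob(im0,k,n,12),blob(im,k,n,12))
```

```text
[0.42273741 0.0036379  0.1743797 ] [-0.76433141  0.5722699  -0.63379493] 13.575
g (array([306.23809524, 185.3015873 ]), array([301, 182,  11,   8,  63], dtype=int32)) (array([306.38095238, 185.26984127]), array([302, 182,  10,   8,  63], dtype=int32))
y (array([322.46031746, 181.57142857]), array([318, 178,  10,   8,  63], dtype=int32)) (array([322.46031746, 181.57142857]), array([318, 178,  10,   8,  63], dtype=int32))
o (array([328.14457831, 229.40963855]), array([321, 226,  15,   8,  83], dtype=int32)) (array([328.7826087 , 229.39130435]), array([321, 225,  15,   9,  69], dtype=int32))
```

View pics/sceneFc.png

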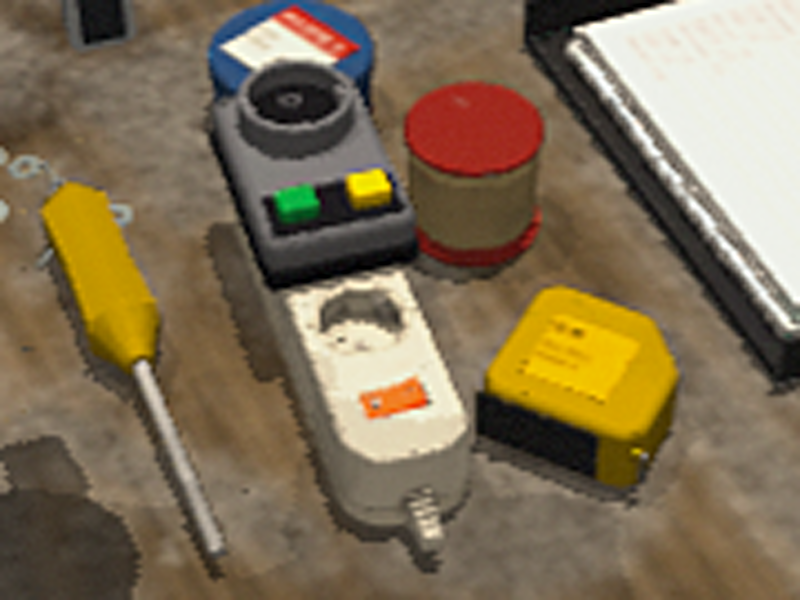

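View pics/wristF.png

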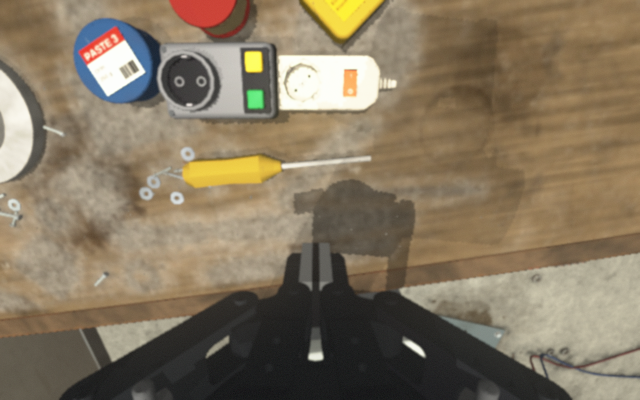

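The green key is out again, the strip and the things around it haven't moved, the rocker is tipped over, and the hand is clear. Handing in.

```bash
python3 -c "
from rig import bot
print(bot.sign_off())"
```

```text
the job is handed in; nothing more can be done
None
```

I switched the strip on, then pressed the green reset key fully in and let it come out, and handed the job in at about 13.6 s.

- **Rocker:** I pressed the raised half until it stopped at 14 N. A second press stopped at the same height with 11 N, with the tip's inner edge about 8 mm from the pivot, so I take it as fully on rather than jammed. I did not measure the rocker's angle exactly. A rough slope estimate from the side pictures was too coarse to settle it, and came out smaller than a full throw would give.
- **Reset key:** Contact came at the height I had predicted. It bottomed 3.8 mm further down (stated travel 4 mm) at 13 N, well above the 5 N spring. The last pictures show it out again.
- **Surroundings:** Between the first and last scene pictures, the two keys moved by less than about 0.2 pixel. The yellow key was not touched, with about 9 mm of clearance. The things lying around look undisturbed, and the hand ended clear of everything.
- **Disagreement:** The fingertips sat about 41 mm behind the reported TCP, contrary to the robot's description. The pictures showed it, and there was no contact where the reported TCP said there should be. I used the offset I measured for the rest of the job.

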